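# Line up a block and hold the marking stylus down on its spot

## Task

On the marking fixture, first slide the walnut block along its channel, without lifting it out, until its white spot sits right under the brass stylus. Then pull the red spring-return grip out toward you until its white pointer is level with the green marker, which lowers the stylus onto the spot, and keep it there: finish while still holding the grip, as it springs back if let go. Leave the green marker where it is set and the things round the fixture alone.

Things in the scene. Friction and masses are not known exactly. Their poses are not given: they have to be found in the camera images.
- fixture: Marking fixture, fixed: plywood base 185 (x) by 360 (y) by 18 mm thick. Origin on the table straight below the stylus; x points away from the robot (within 0.2 rad), y along the channel to the left, z up. Channel: along y at x = 0, from y = -75 to 195 mm, between two aluminium lips 8 mm wide with tops at z = 25 mm, 48 mm apart inside. Nothing on the fixture is higher than 130 mm.
- block: Walnut block, 45 (x) by 140 (y) by 28 mm high, 0.1 kg, loose; lies in the channel on the base (underside z = 18 mm, top z = 46 mm), long side along the channel, with 1.5 mm play at either side; its upper 21 mm stand above the lips. Origin: centre of its underside. It starts 30 to 70 mm too far to the left (fixture +y).
- block_spot (a point): Centre of the white spot, 10 mm in diameter with a black dot in the middle, on top of the block, 45 mm from the block's middle toward its right-hand end (block y = -45 mm).
- stylus_tip (a point): Point of the spring-loaded brass stylus, over the middle of the channel. With the slide home it is 58 mm above the table, 12 mm above the block. It goes down 1 mm for every 2 mm the slide is pulled, until it meets the block; then it gives way on its own spring and presses on it with 1 to 3 N.
- stylus: The brass stylus, 9 mm in diameter, origin at its point. It hangs with its steel quill from a blue arm, 30 mm wide, at fixture x = -20 to 76 mm, z = 87 to 118 mm, on a blue column behind the channel (x = 40 to 76, y = -18 to 18 mm).
- pull_grip: Spring-return slide with upright red grip: grip 14 mm thick along fixture x, 44 wide (y), from z = 45 to 93 mm above the table, open above. Origin under the grip at z = 30.5 mm; at fixture x = 0, y = -115 mm when home. Moves only along fixture -x (toward the robot), 0 to 55 mm; the spring resists with 4 N at home, 8 to 11 N at the mark; let go, it returns home.
- grip_center (a point): Point on the middle of the red grip, 75 mm above the table, 18 mm below its top. A blue housing, 60 mm high, begins 28 mm behind it (fixture +x) when home.
- pull_pointer (a point): Tip of the white pointer, 4 mm wide, which sticks out to the right of the slide over the scale and moves with the grip.
- mark_line (a point): Middle of the green marker's edge that faces the slide. The marker is 10 mm wide along fixture x, 14 mm along y, clamped on the black scale right of the slide, 30 to 45 mm toward the robot from the pointer's home. Axes as the fixture's. The slide is at the mark when pointer and this point have the same fixture x.
- screw_box: Brown cardboard box of screws, 60 by 85 by 40 mm, a bystander on the table. Origin: centre of its underside.
- tape: Roll of black tape lying flat, 110 mm in diameter, 45 mm high, a bystander. Origin: centre of its underside.
- marker: Black marker pen, 135 mm long, 20 mm thick, lying on the table right of and before the fixture, a bystander. Origin: centre of its underside.
Mind the look-alikes: they are no part of the job. There is more than one size of the block; the one meant has the size given above.

How it is judged:
By the outcome, as a careful person would: the job done as asked, in the order asked, and still so for the second after the job is handed in, while the arm keeps its last pose, push and grip.
It also fails if it takes over 51 s, if anything falls off the work surface, if the arm or the gripper's body presses on something with over 40 N, if the wrist force passes 120 N, or if a joint passes its speed limit or range.

## Robot

A 7-joint arm with a two-finger parallel gripper is mounted at the origin on the work surface; the furniture and walls round the work are solid. World frame = base frame: x ahead of the robot, y to its left, z up, the work surface at z = 0. Lengths are in m, angles in rad, forces in N, time in s.
With the tool pointing down it reaches from about 0.425 to 0.875 m from the base axis. Payload 4.7 kg.
Tool frame: the origin (TCP) lies midway between the tips of the shut fingers; the grasp point (between the pads) lies 19 mm behind it; z points along the fingers, y is the line along which they close (so a half turn about z gives the same grasp; the last joint's range is limited). The gripper opens to 87 mm and grips with 3 to 60 N. Pads are 19 mm wide; open, the fingers measure 117 mm over their backs; the gripper's body (75 mm by 190 mm) begins 51 mm behind the grasp point.
Start: joints at [1.161, 0.321, -0.07, 1.45, 0.023, 1.371, -0.057], TCP at [0.267, -0.593, 0.223] pointing down, gripper open.
Joint ranges: [-2.86, 2.86], [-0.3, 2.09], [-1.38, 1.24], [0.06, 2.45], [-1.56, 4.7], [0.09, 2.05], [-2.69, 2.69]. Speed limits (rad/s): [2.57, 2.57, 3.14, 3.14, 3.14, 3.14, 3.14].

## Interface

Orientations are given as a rotation vector (axis times angle).
In Python, from bench import ctrl gives the robot as it stands. The module is installed in compiled form; this text tells all that it offers.
- The arm moves only by the shell command python3 -m handwheel 'ROWS' [FORCE]. ROWS is JSON, a list of rows, each a list of 7 numbers: the finger opening in m, from 0 to 0.087, then the shift along the tool's x, y, z in m, then the turn, a rotation vector about the tool's x, y, z in degrees. A call has 1 to 12 rows; each row shifts and turns the commanded pose from where the row before left it, along the tool's axes as they then stand; what a row does not reach is not made up. A row lasts 1/8 s, in which the tool goes at most 62.5 mm and 10.7 degrees, less where a joint would pass 70% of its speed; a pose out of reach is approached as far as the arm can. A call is refused whole if a number of a shift passes 0.0625 or a number of a turn 10.7, either way. A call with a gripper value outside its range is refused whole. The fingers move at their own pace and stop on an object; FORCE is the grip in N (left out, the last holds). Time passes only in rows, so rows that do not move let the fingers close. It gives the time, the measured TCP pose, the force, the opening and the grip force at its end, in the units of the state.
- ctrl.get_state(): the state, without advancing time (a new reading comes with each control period).
- ctrl.get_image(name): name is "scene" or "top"; returns (picture, depth): 400x640x3 uint8, blue, green, red; 400x640 float32, m along the optical axis (not along the pixel's ray), 0 where there is no reading.
- ctrl.camera_info(name): a dict with "intrinsics" (3x3 intrinsics, pixels), "R" (3x3) and "t" (3): a world point X has camera coordinates R X + t. Camera axes: x right, y down, z forward; pixel columns grow to the right and rows downward; lengths in m; the calibration is good to about 2 mm. A picture is of the moment at which its call begins. camera_info takes no time and is no camera call.
- ctrl.close_job(): hands the job in; it is judged then, once.
The state is a dict: "time": time; "joint_positions": joint angles; "qd": joint speeds; "joint_torque": joint torques, N m; "position": TCP position; "tool_rot": TCP orientation; "ft_force": force on the tool from outside, world axes, zero at the start; "torque": the same for the moment, N m; "grip_width": opening from 0.0 (shut) to 1.0 (fully open); "grip_force": force on a finger pad.
Only numpy, scipy, OpenCV 4.12 (cv2) and the standard library are available. Lean on these libraries where they do the work, as an engineer would, in place of code of your own. Each camera call takes 0.05 s, during which the arm holds its last target. There are 200 camera calls.

## Working session

There is one attempt and no reset: what is moved stays moved. The work goes in short steps, Python scripts to look and compute and a shell command to move; the robot and the scene stay as the last step left them, time stands still between calls to the robot, and variables do not carry over. Pictures are saved under pics/ and viewed, at most 10 in all, crops included, and the job is handed in when it is done.

```bash
mkdir -p pics
python3 - <<'E'
from bench import ctrl
import cv2,numpy as np
s=ctrl.get_state();print(s)
for n in("scene","top"):
    p,d=ctrl.get_image(n);cv2.imwrite(f"pics/{n}0.png",p);np.save(f"{n}0.npy",d);print(n,ctrl.camera_info(n))
E
```

```text
{'time': 0.0, 'joint_positions': array([ 1.16111307,  0.3218411 , -0.07008654,  1.45164528,  0.0226174 ,
        1.37076516, -0.05692157]), 'qd': array([-0.00040448,  0.00014496, -0.00048291, -0.00226489,  0.00054202,
       -0.00019733,  0.00052652]), 'joint_torque': array([-1.37132411e-04, -4.91295326e+01, -4.04005805e-01, -3.12535429e+01,
       -6.38553291e-02,  4.36813734e-02,  1.99695760e-04]), 'position': array([ 0.26702071, -0.59204065,  0.22146468]), 'tool_rot': array([-3.06956294e+00, -6.60348593e-01,  7.87847679e-04]), 'ft_force': array([0.11546821, 0.4176465 , 0.03260385]), 'torque': array([ 0.01382409,  0.00315   , -0.00755636]), 'grip_force': 0.0, 'grip_width': 0.9985473881479959}
scene {'intrinsics': array([[447.47326717,   0.        , 312.25644067],
       [  0.        , 447.47326717, 204.10580458],
       [  0.        ,   0.        ,   1.        ]]), 'R': array([[-0.78361253, -0.62114699, -0.0113056 ],
       [-0.3318507 ,  0.43389438, -0.8376221 ],
       [ 0.52519188, -0.6526194 , -0.54613314]]), 't': array([0.33688694, 0.23504168, 1.32736136])}
top {'intrinsics': array([[517.82352151,   0.        , 320.71409686],
       [  0.        , 517.82352151, 199.28483346],
       [  0.        ,   0.        ,   1.        ]]), 'R': array([[-8.94799062e-04, -9.99872058e-01, -1.59707872e-02],
       [-9.83991040e-01,  3.72660945e-03, -1.78178969e-01],
       [ 1.78215690e-01,  1.55556772e-02, -9.83868481e-01]]), 't': array([0.00637574, 0.45595342, 1.45767875])}
```

View pics/top0.png

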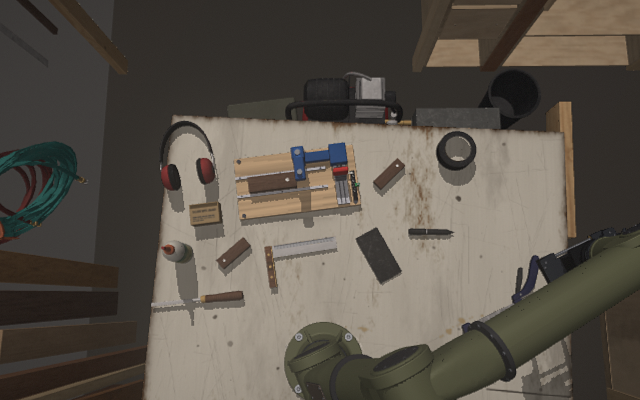

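View pics/scene0.png

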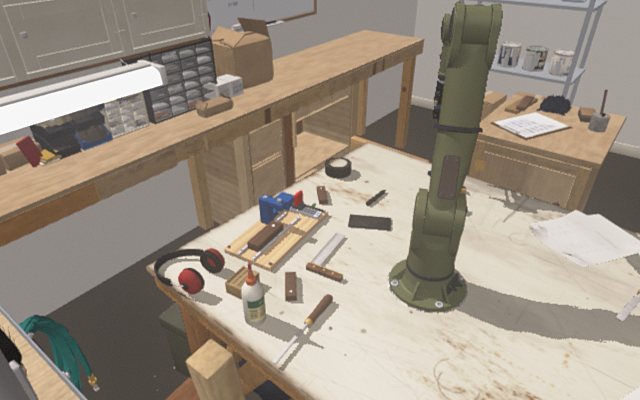

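The top view shows the fixture at columns 235–360, rows 145–222, with the red grip near (340,170) and the block near (272,182). I'll enlarge both views.

Run:
```python
import cv2
p=cv2.imread("pics/top0.png");c=p[138:228,228:368];cv2.imwrite("pics/top0c.png",cv2.resize(c,None,fx=5.7,fy=5.7,interpolation=cv2.INTER_CUBIC))
p=cv2.imread("pics/scene0.png");c=p[180:275,220:340];cv2.imwrite("pics/scene0c.png",cv2.resize(c,None,fx=6,fy=6,interpolation=cv2.INTER_CUBIC))
```

```text
(no output)
```

View pics/top0c.png

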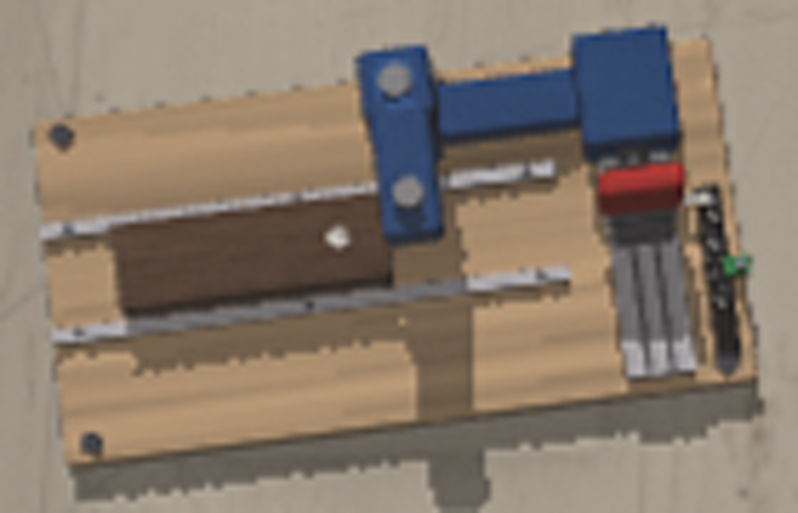

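View pics/scene0c.png

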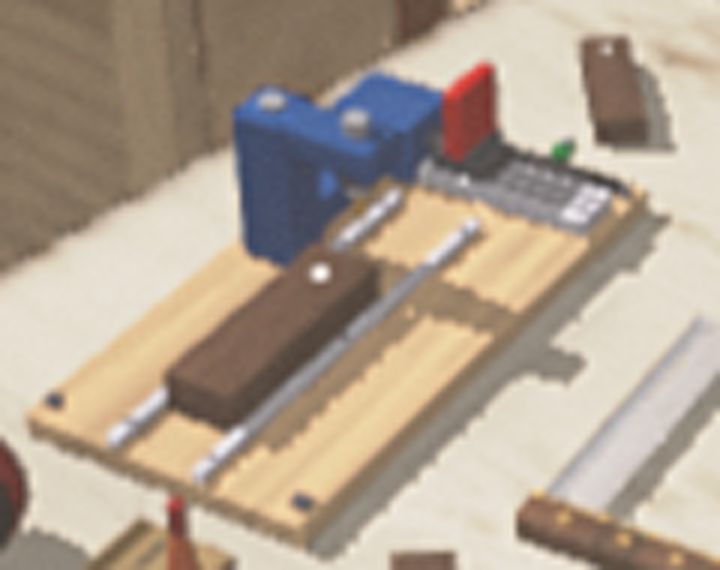

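The crops show the lip ends, the spot (top crop (338,237), scene crop (320,272)), the pointer near (705,198) and the green marker near (737,265). I'll fit the fixture pose next.

```bash
cat > h.py <<'E'
import numpy as np,cv2
from bench import ctrl
from scipy.optimize import least_squares
from scipy.spatial.transform import Rotation as Ro
I={n:ctrl.camera_info(n) for n in("scene","top")}
C={"top":(5.7,228,138),"scene":(6,220,180)}
def full(n,c): f,a,b=C[n];return np.array([(c[0]+.5)/f-.5+a,(c[1]+.5)/f-.5+b])
def proj(n,X):
    i=I[n];q=np.atleast_2d(X)@i["R"].T+i["t"];q=q@i["intrinsics"].T;return q[:,:2]/q[:,2:]
def ray(n,uv,z):  # world point at height z
    i=I[n];d=i["R"].T@np.linalg.inv(i["intrinsics"])@[*uv,1];o=-i["R"].T@i["t"];return o+d*(z-o[2])/d[2]
def W(p,X):
    c,s=np.cos(p[2]),np.sin(p[2]);X=np.atleast_2d(X)
    return np.c_[p[0]+c*X[:,0]-s*X[:,1],p[1]+s*X[:,0]+c*X[:,1],X[:,2]]
def F(p,X): c,s=np.cos(p[2]),np.sin(p[2]);d=X-np.array([p[0],p[1],0]);return np.array([c*d[0]+s*d[1],-s*d[0]+c*d[1],d[2]])
E
python3 - <<'E'
from h import *
L=np.array([[28,195,25],[28,-75,25],[-28,195,25],[-28,-75,25]])/1e3
U={"top":[(40,232),(555,168),(52,337),(571,275)],"scene":[(115,440),(398,195),(203,473),(475,228)]}
for ns in(["top"],["scene"],["top","scene"]):
    r=lambda p:np.concatenate([(proj(n,W(p,L))-[full(n,c) for c in U[n]]).ravel() for n in ns])
    s=least_squares(r,[.6,.05,0]);p=s.x;print(ns,p.round(4),s.fun.round(1))
np.save("p.npy",p)
for n in U:
    print(n,"resid",(proj(n,W(p,L))-[full(n,c) for c in U[n]]).round(1).tolist())
for n,c in(("top",(338,237)),("scene",(320,272))): print("spot",n,(F(p,ray(n,full(n,c),.046))*1e3).round(1))
for c in((640,178),): print("grip",(F(p,ray("top",full("top",c),.093))*1e3).round(1))
for c in((705,198),(725,265),(737,265)): print("ptr/mark",(F(p,ray("top",full("top",c),.03))*1e3).round(1))
print("cam",[(-I[n]["R"].T@I[n]["t"]).round(2) for n in U])
E
```

```text
['top'] [0.5185 0.0629 0.1206] [ 0.   0.   0.4  0.1 -0.3  0.1 -0.1 -0.2]
['scene'] [0.5166 0.0651 0.1331] [-0.   0.5  0.1 -0.2 -0.5  0.7  0.5 -1.3]
['top', 'scene'] [0.5181 0.0634 0.1254] [-0.1  0.5  0.2  0.1 -0.4  0.5 -0.2 -0.2 -0.3 -0.2  0.3 -0.6 -0.9  0.1
  0.5 -1.6]
top resid [[-0.1, 0.5], [0.2, 0.1], [-0.4, 0.5], [-0.2, -0.2]]
scene resid [[-0.3, -0.2], [0.3, -0.6], [-0.9, 0.1], [0.5, -1.6]]
spot top [ 1.9 40.3 46. ]
spot scene [ 3.2 39.9 46. ]
grip [   1.3 -114.    93. ]
ptr/mark [   1.5 -149.2   30. ]
ptr/mark [ -34.9 -154.5   30. ]
ptr/mark [ -35.7 -160.6   30. ]
cam [array([ 0.19, -0.02,  1.52]), array([-0.36,  0.97,  0.93])]
```

```bash
cat > rel.py <<'E'
from h import *
import sys
# remaining shift in the tool frame to fixture (x,y,z mm) & turn about tool axes (deg) with tool x=fix +y, y=fix +x
def go(fx,fy,z):
    p=np.load("p.npy");s=ctrl.get_state();R=Ro.from_rotvec(s["tool_rot"])
    g=W(p,np.array([[fx,fy,z]])/1e3)[0]
    c,n=np.cos(p[2]),np.sin(p[2]);T=Ro.from_matrix(np.array([[-n,c,0],[c,n,0],[0,0,-1]]))
    print("t",round(s["time"],2),"fix(mm)",(F(p,s["position"])*1e3).round(1),"shift tool mm",(R.inv().apply(g-s["position"])*1e3).round(1),"turn",np.degrees((R.inv()*T).as_rotvec()).round(2),"F",s["ft_force"].round(1),"w",s["grip_width"].round(3),s["grip_force"],"q7",s["joint_positions"][6].round(2))
if __name__=="__main__": go(*map(float,sys.argv[1:4]))
E
python3 - <<'E'
from h import *
p=np.load("p.npy");p=np.array([.5183,.0631,.1225]);np.save("p.npy",p)
E
python3 -m handwheel '[[0,0.06,0,0,0,0,-5.5],[0,0.06,0,0,0,0,-5.5],[0,0.06,0,0,0,0,-5.5],[0,0.06,0,0,0,0,-5.5],[0,0.06,0,0,0,0,-5.5],[0,0.06,0,0,0,0,-5.5],[0,0.06,0,0,0,0,-5.5],[0,0.06,0,0,0,0,-5.5],[0,0.06,0,0,0,0,-5.5],[0,0.06,0,0,0,0,-5.5],[0,0.06,0,0,0,0,-5.5],[0,0.06,0,0,0,0,-5.5]]' 10; python3 rel.py 0 180 200
```

```text
time: 1.6
position: [0.6625, -0.0359, 0.2218]
tool_rot: [-2.212, -2.23, 0.001]
ft_force: [0.5, -0.0, 0.3]
grip_width: 0.004
grip_force: 0.0Traceback (most recent call last):
  File "rel.py", line 9, in <module>
    if __name__=="__main__": go(*map(float,sys.argv[1:4]))
                             ~~^^^^^^^^^^^^^^^^^^^^^^^^^^^
  File "rel.py", line 8, in go
    print("t",round(s["time"],2),"fix(mm)",(F(p,s["position"])*1e3).round(1),"shift tool mm",(R.inv().apply(g-s["position"])*1e3).round(1),"turn",np.degrees((R.inv()*T).as_rotvec()).round(2),"F",s["ft_force"].round(1),"w",s["grip_width"].round(3),s["grip_force"],"q7",s["joint_positions"][6].round(2))
                                                                                                                                                                                                                              ^^^^^^^^^^^^^^^^^^^^^
AttributeError: 'float' object has no attribute 'round'
```

```bash
sed -i 's/s\["grip_width"\].round(3)/s["grip_width"]/' rel.py; python3 rel.py 0 180 120
```

```text
t 1.6 fix(mm) [ 131.1 -115.9  221.8] shift tool mm [ 279.  -163.9  102. ] turn [-0.04 -0.01 -6.56] F [ 0.5 -0.   0.3] w 0.0043605405157636345 0.0 q7 -0.11
```

```bash
python3 -m handwheel '[[0,0,0,0,0,0,-6.56],[0,0.05,-0.022,0,0,0,0],[0,0.05,-0.022,0,0,0,0],[0,0.05,-0.022,0,0,0,0],[0,0.05,-0.022,0,0,0,0],[0,0.05,-0.022,0,0,0,0],[0,0.046,-0.021,0,0,0,0],[0,0,0,0.05,0,0,0],[0,0,0,0.05,0,0,0],[0,0,0,0,0,0,0],[0,0,0,0,0,0,0]]'; python3 rel.py 0 180 30
```

```text
time: 2.98
position: [0.498, 0.241, 0.124]
tool_rot: [2.085, 2.349, 0.003]
ft_force: [0.2, 0.2, -0.1]
grip_width: 0.003
grip_force: 0.0
t 2.98 fix(mm) [  1.6 179.  124. ] shift tool mm [ 0.9 -1.8 94. ] turn [ 0.09 -0.04 -0.19] F [ 0.2  0.2 -0.1] w 0.003060057108662159 0.0 q7 -0.53
```

```bash
python3 -m handwheel '[[0,0,-0.0018,0.046,0,0,0],[0,0,0,0.046,0,0,0],[0,0,0,0,0,0,0],[0,-0.009,0,0,0,0,0],[0,-0.006,0,0,0,0,0],[0,-0.006,0,0,0,0,0],[0,-0.006,0,0,0,0,0],[0,-0.006,0,0,0,0,0],[0,-0.006,0,0,0,0,0],[0,-0.004,0,0,0,0,0],[0,0,0,0,0,0,0],[0,0,0,0,0,0,0]]'; python3 rel.py 0 125 30
python3 - <<'E'
from h import *
for n,(f,a,b) in C.items():
    p,_=ctrl.get_image(n);cv2.imwrite(f"pics/{n}1.png",p);h,w=(90,140) if n=="top" else (95,120)
    c=cv2.resize(p[b:b+h,a:a+w],None,fx=f,fy=f,interpolation=cv2.INTER_CUBIC)[:520];cv2.imwrite(f"pics/{n}1c.png",c)
E
```

```text
time: 4.47
position: [0.5, 0.197, 0.0301]
tool_rot: [-2.085, -2.35, 0.003]
ft_force: [-0.3, 0.6, -0.2]
grip_width: 0.004
grip_force: 0.0
t 4.47 fix(mm) [ -1.8 135.1  30.1] shift tool mm [-10.1   1.9   0.1] turn [-0.08  0.05 -0.18] F [-0.3  0.6 -0.2] w 0.004027662506748009 0.0 q7 -0.51
```

View pics/scene1c.png

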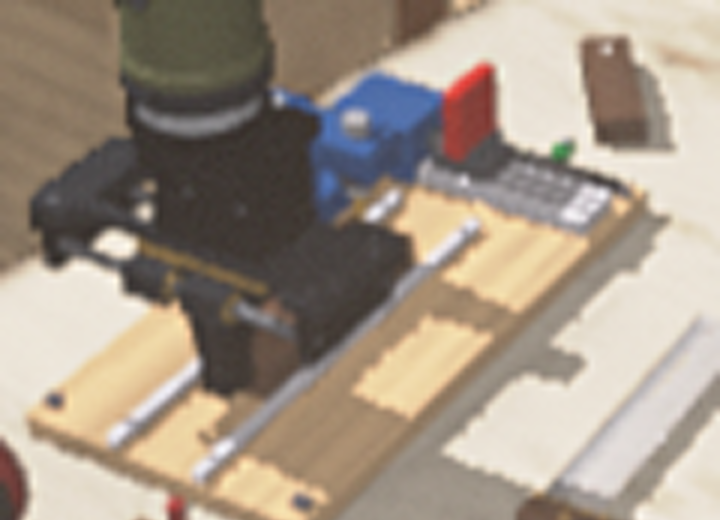

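View pics/top1c.png

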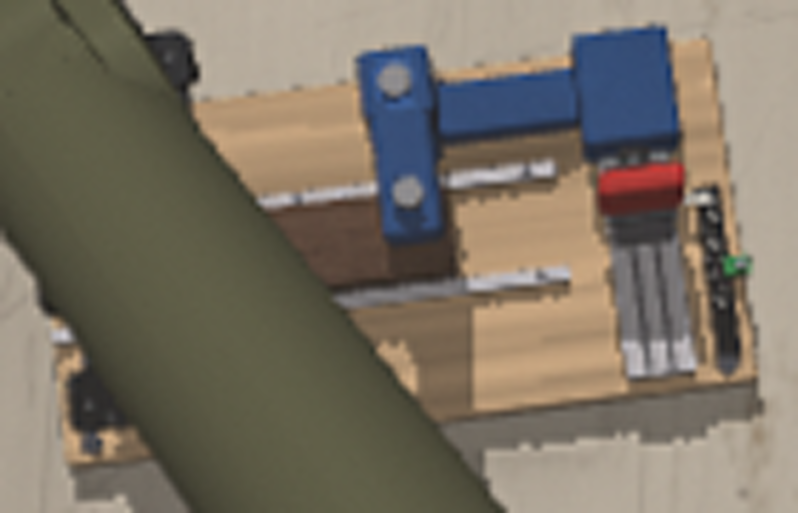

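The hand hides the spot in both views. The block's right end shows in the top crop near (455,265), next to the stylus arm's shadow. I'll measure that edge along a fixture line in both pictures.

Run:
```python
from h import *
p=np.load("p.npy")
ys=np.arange(-30,32,2.)
print(ys.astype(int).tolist())
for x in(-20,-14):
  for k in(0,1):
    im=cv2.imread(f"pics/top{k}.png")
    uv=proj("top",W(p,np.c_[0*ys+x,ys,0*ys+46]/1e3)).astype(np.float32)
    v=cv2.remap(im,uv[:,:1],uv[:,1:],cv2.INTER_LINEAR)[:,0]
    print(x,k,"red",v[:,2].tolist())
```

```text
[-30, -28, -26, -24, -22, -20, -18, -16, -14, -12, -10, -8, -6, -4, -2, 0, 2, 4, 6, 8, 10, 12, 14, 16, 18, 20, 22, 24, 26, 28, 30]
-20 0 red [174, 174, 173, 168, 155, 131, 111, 112, 113, 113, 113, 113, 113, 113, 113, 113, 113, 113, 113, 113, 114, 110, 98, 65, 63, 67, 67, 68, 70, 70, 73]
-20 1 red [187, 188, 187, 183, 169, 136, 96, 60, 59, 61, 61, 63, 63, 63, 64, 64, 64, 65, 67, 68, 65, 65, 67, 72, 78, 82, 81, 82, 82, 80, 80]
-14 0 red [169, 170, 166, 146, 117, 110, 109, 110, 110, 110, 110, 110, 110, 110, 110, 110, 110, 110, 111, 111, 111, 108, 93, 76, 79, 79, 80, 79, 79, 79, 78]
-14 1 red [183, 183, 179, 159, 127, 115, 90, 66, 64, 64, 65, 65, 64, 64, 65, 66, 66, 66, 66, 67, 68, 67, 69, 74, 86, 89, 87, 87, 87, 88, 88]
```

```bash
python3 -m handwheel '[[0,-0.004,0,0,0,0,0],[0,-0.0035,0,0,0,0,0],[0,0,0,0,0,0,0],[0,0,0,0,0,0,0]]'; python3 rel.py 0 127.6 30;  python3 -m handwheel '[[0,0.01,0,0,0,0,0],[0,0.01,0,0,0,0,0],[0,0,0,-0.06,0,0,0],[0,0,0,-0.06,0,0,0],[0,0,0,-0.06,0,0,0],[0.034,-0.06,0,0,0,0,0],[0.034,-0.06,0,0,0,0,0],[0.034,-0.06,0,0,0,0,0],[0.034,-0.06,0,0,0,0,0],[0.034,0,0,0,0,0,0],[0.034,0,0,0,0,0,0]]'; python3 rel.py 0 -115 66
python3 - <<'E'
from h import *
p,_=ctrl.get_image("top");cv2.imwrite("pics/top2.png",p)
p,_=ctrl.get_image("scene");cv2.imwrite("pics/scene2.png",p)
c=cv2.resize(p[190:265,240:340],None,fx=8,fy=8,interpolation=cv2.INTER_CUBIC);cv2.imwrite("pics/scene2c.png",c)
E
```

```text
time: 5.08
position: [0.5014, 0.19, 0.0305]
tool_rot: [2.085, 2.35, -0.0]
ft_force: [-1.0, -0.3, -0.7]
grip_width: 0.01
grip_force: 0.0
t 5.08 fix(mm) [ -1.3 128.   30.5] shift tool mm [-0.4  1.3  0.5] turn [-0.    0.01 -0.19] F [-1.  -0.3 -0.7] w 0.009802205921929376 0.0 q7 -0.49
time: 6.45
position: [0.5276, -0.0268, 0.2105]
tool_rot: [-2.083, -2.351, -0.001]
ft_force: [0.0, -0.1, -0.1]
grip_width: 0.386
grip_force: 0.0
t 6.45 fix(mm) [ -1.7 -90.3 210.5] shift tool mm [-24.8   1.8 144.5] turn [-0.   -0.06 -0.11] F [ 0.  -0.1 -0.1] w 0.386242713311437 0.0 q7 0.08
```

View pics/scene2c.png

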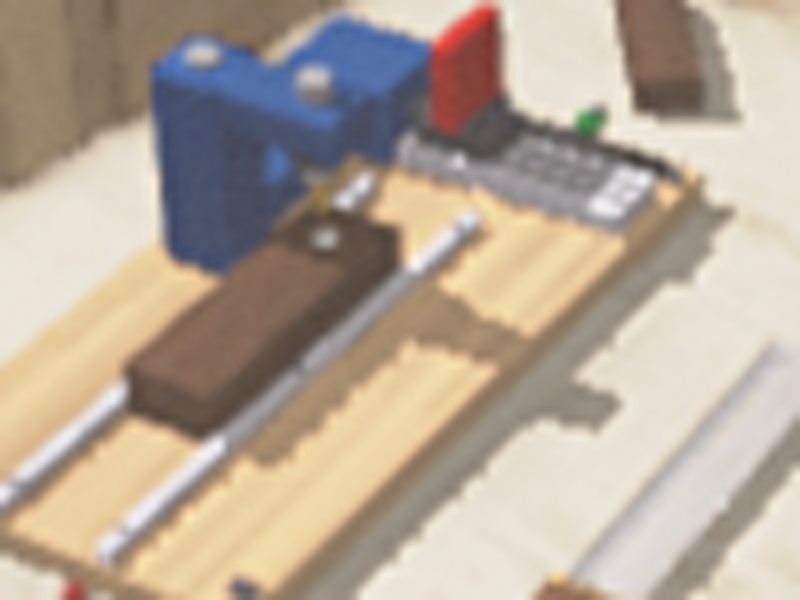

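The scene crop shows the spot at (325,237) and the brass tip around (321,208) just above it. I'll convert both, and check the block's edges in the top view too.

Run:
```python
from h import *
p=np.load("p.npy")
C["scene"]=(8,240,190)
im=cv2.imread("pics/scene2.png");t=im[215:224,275:286]
print(t.min(2));print("R-B");print(t[:,:,2].astype(int)-t[:,:,0])
g=lambda c,z:(F(p,ray("scene",full("scene",c),z))*1e3).round(1)
print("spot",g((325,237),.046),"tip",g((321,208),.058),g((321,212),.058))
q=proj("scene",W(p,np.array([[0,0,58],[0,0,46],[0,0,70]])/1e3));print(((q-[240,190]+.5)*8-.5).round(0))
ys=np.r_[np.arange(-40,-8,2.),np.arange(100,136,2.)]
im=cv2.imread("pics/top2.png")
for x in(-19,-14,0):
  uv=proj("top",W(p,np.c_[0*ys+x,ys,0*ys+46]/1e3)).astype(np.float32)
  v=cv2.remap(im,uv[:,:1],uv[:,1:],cv2.INTER_LINEAR)[:,0];print(x,list(zip(ys.astype(int).tolist(),v[:,2].tolist())))
```

```text
[[ 77  95  98  88  72  84 122 184 199 137 103]
 [ 92  97  87  71  68  68  66  86 101  92  89]
 [ 89  79  66  59  65  69  65  61  63  67  74]
 [ 75  66  67  69  83 101 104  74  67  69  69]
 [ 69  64  64  78 117 154 150  94  67  68  70]
 [ 77  68  66  77 114 152 139  84  70  67  67]
 [ 86  78  75  73  68  75  72  70  70  69  72]
 [ 88  88  88  84  72  73  71  69  68  70  70]
 [ 86  86  89  87  86  86  85  75  70  69  66]]
R-B
[[-19   1  27  45  58  63  27   5   2  11  35]
 [  4  29  41  32  41  54  31  21  25  27  43]
 [ 27  37  28  26  26  31  27  26  26  25  34]
 [ 33  29  25  25  23  22  19  27  25  25  26]
 [ 27  27  29  24  18  16  14  22  28  27  26]
 [ 34  29  29  25  16  11  15  25  26  29  29]
 [ 44  34  36  33  29  23  25  27  29  27  25]
 [ 45  44  44  41  36  33  34  29  29  27  26]
 [ 45  42  41  44  41  42  39  33  31  23  24]]
spot [ 1.   0.2 46. ] tip [ 4.5 -3.  58. ] [ 2.8 -0.5 58. ]
[[326. 214.]
 [327. 238.]
 [324. 191.]]
-19 [(-40, 81), (-38, 118), (-36, 161), (-34, 179), (-32, 183), (-30, 181), (-28, 171), (-26, 118), (-24, 77), (-22, 73), (-20, 64), (-18, 59), (-16
[... 341 characters left out ...]
, 105), (-24, 82), (-22, 76), (-20, 64), (-18, 61), (-16, 62), (-14, 62), (-12, 61), (-10, 61), (100, 88), (102, 87), (104, 87), (106, 88), (108, 87), (110, 87), (112, 92), (114, 115), (116, 142), (118, 169), (120, 170), (122, 170), (124, 171), (126, 171), (128, 171), (130, 171), (132, 170), (134, 170)]
0 [(-40, 104), (-38, 139), (-36, 173), (-34, 175), (-32, 174), (-30, 175), (-28, 168), (-26, 135), (-24, 78), (-22, 80), (-20, 73), (-18, 60), (-16, 60), (-14, 52), (-12, 42), (-10, 45), (100, 86), (102, 85), (104, 87), (106, 87), (108, 86), (110, 83), (112, 94), (114, 120), (116, 169), (118, 182), (120, 180), (122, 179), (124, 178), (126, 178), (128, 178), (130, 178), (132, 178), (134, 179)]
```

Run:
```python
from h import *
p=np.load("p.npy");im=cv2.imread("pics/top0.png")
def prof(P):
  uv=proj("top",W(p,np.array(P)/1e3)).astype(np.float32);return cv2.remap(im,uv[:,:1],uv[:,1:],cv2.INTER_LINEAR)[:,0].astype(int)
ys=np.arange(-26,27,2.)
for x in(0,20): v=prof(np.c_[0*ys+x,ys,0*ys+118]);print("arm",x,list(zip(ys.astype(int).tolist(),(v[:,0]-v[:,2]).tolist())))
xs=np.arange(-60,20,2.)
for y in(-115,):
  v=prof(np.c_[xs,0*xs+y,0*xs+93]);print("grip",list(zip(xs.astype(int).tolist(),v[:,2].tolist(),v[:,1].tolist()))[20:])
for y in(-145,-149,-153):
  v=prof(np.c_[xs,0*xs+y,0*xs+30]);print("ptr",y,list(zip(xs.astype(int).tolist(),v[:,2].tolist()))[22:])
for y in(-155,-158,-161):
  v=prof(np.c_[xs,0*xs+y,0*xs+30]);print("mark",y,list(zip(xs.astype(int).tolist(),(v[:,1]-v[:,2]).tolist()))[6:24])
```

```text
arm 0 [(-26, -27), (-24, -25), (-22, -26), (-20, -27), (-18, -25), (-16, -14), (-14, 20), (-12, 47), (-10, 55), (-8, 35), (-6, 14), (-4, -2), (-2, -1), (0, -1), (2, -1), (4, -1), (6, 4), (8, 30), (10, 56), (12, 50), (14, 21), (16, -9), (18, -33), (20, -30), (22, -30), (24, -30), (26, -29)]
arm 20 [(-26, -36), (-24, -36), (-22, -35), (-20, -25), (-18, -6), (-16, 12), (-14, 30), (-12, 47), (-10, 55), (-8, 56), (-6, 56), (-4, 56), (-2, 56), (0, 57), (2, 57), (4, 57), (6, 58), (8, 58), (10, 59), (12, 45), (14, 10), (16, -34), (18, -54), (20, -56), (22, -55), (24, -54), (26, -54)]
grip [(-20, 53, 51), (-18, 55, 51), (-16, 61, 48), (-14, 70, 40), (-12, 73, 37), (-10, 73, 36), (-8, 71, 35), (-6, 86, 38), (-4, 112, 43), (-2, 148, 51), (0, 157, 53), (2, 166, 57), (4, 170, 59), (6, 134, 53), (8, 95, 53), (10, 65, 57), (12, 58, 56), (14, 55, 53), (16, 50, 48), (18, 43, 45)]
ptr -145 [(-16, 64), (-14, 71), (-12, 72), (-10, 70), (-8, 71), (-6, 74), (-4, 69), (-2, 91), (0, 150), (2, 157), (4, 140), (6, 96), (8, 133), (10, 164), (12, 172), (14, 170), (16, 166), (18, 162)]
ptr -149 [(-16, 55), (-14,
[... 312 characters left out ...]
(10, 144), (12, 169), (14, 172), (16, 168), (18, 164)]
mark -155 [(-48, -5), (-46, -5), (-44, -6), (-42, 5), (-40, 22), (-38, 47), (-36, 55), (-34, 54), (-32, 41), (-30, 22), (-28, 4), (-26, -6), (-24, -8), (-22, -7), (-20, -7), (-18, -6), (-16, -6), (-14, -2)]
mark -158 [(-48, -14), (-46, -14), (-44, -14), (-42, -1), (-40, 20), (-38, 50), (-36, 51), (-34, 56), (-32, 60), (-30, 13), (-28, -18), (-26, -24), (-24, -23), (-22, -22), (-20, -23), (-18, -27), (-16, -29), (-14, -30)]
mark -161 [(-48, -17), (-46, -17), (-44, -17), (-42, -7), (-40, 9), (-38, 28), (-36, 10), (-34, 13), (-32, 30), (-30, -8), (-28, -25), (-26, -28), (-24, -26), (-22, -26), (-20, -26), (-18, -28), (-16, -30), (-14, -30)]
```

```bash
python3 -m handwheel '[[0.034,-0.0248,0.0028,0,0,0,0],[0.034,0,0,0.05,0,0,0],[0.034,0,0,0.05,0,0,0],[0.034,0,0,0,0,0,0],[0.034,0,0,0,0,0,0]]'; python3 rel.py 0.7 -115 66
```

```text
time: 7.18
position: [0.5346, -0.0514, 0.1124]
tool_rot: [2.081, 2.351, 0.002]
ft_force: [0.0, 0.8, 0.9]
grip_width: 0.389
grip_force: 0.0
t 7.17 fix(mm) [   2.2 -115.6  112.4] shift tool mm [ 0.7 -1.6 46.4] turn [ 0.13  0.02 -0.06] F [0.  0.8 0.9] w 0.3891656660748836 0.0 q7 0.08
```

Aligned, so I'll descend and close on the grip.

```bash
python3 -m handwheel '[[0.034,0,-0.001,0.024,0,0,0],[0.034,0,0,0.022,0,0,0],[0.034,0,0,0,0,0,0],[0.034,0,0,0,0,0,0]]' 40; python3 rel.py 0.7 -115 66;python3 -m handwheel '[[0,0,0,0,0,0,0],[0,0,0,0,0,0,0],[0,0,0,0,0,0,0],[0,0,0,0,0,0,0],[0,0,0,0,0,0,0]]' 40; python3 rel.py -37 -115 66
```

```text
time: 7.68
position: [0.5341, -0.0526, 0.0668]
tool_rot: [2.082, 2.348, 0.003]
ft_force: [0.3, 0.6, 0.5]
grip_width: 0.389
grip_force: 0.0
t 7.67 fix(mm) [   1.5 -116.8   66.8] shift tool mm [ 1.8 -0.8  0.8] turn [ 0.2   0.06 -0.16] F [0.3 0.6 0.5] w 0.389225393217811 0.0 q7 0.05
time: 8.3
position: [0.5336, -0.0527, 0.0653]
tool_rot: [2.083, 2.349, 0.002]
ft_force: [3.3, 0.0, 3.5]
grip_width: 0.158
grip_force: 40.0
t 8.3 fix(mm) [   1.  -116.8   65.3] shift tool mm [  1.7 -38.   -0.8] turn [ 0.14  0.03 -0.16] F [3.3 0.  3.5] w 0.1584735654384775 39.996941979043186 q7 0.05
```

```bash
python3 -m handwheel '[[0,0,-0.006,0,0,0,0],[0,0,-0.006,0,0,0,0],[0,0,-0.006,0,0,0,0],[0,0,-0.006,0,0,0,0],[0,0,-0.006,0,0,0,0],[0,0,-0.006,0,0,0,0],[0,0,0,0,0,0,0],[0,0,0,0,0,0,0]]'; python3 rel.py -37 -115 66
python3 - <<'E'
from h import *
t,_=ctrl.get_image("top");cv2.imwrite("pics/top3.png",t)
s,_=ctrl.get_image("scene");cv2.imwrite("pics/scene3.png",s)
a=cv2.resize(t[150:210,320:380],None,fx=6.5,fy=6.5,interpolation=cv2.INTER_CUBIC)
b=cv2.resize(s[190:250,270:330],None,fx=6.5,fy=6.5,interpolation=cv2.INTER_CUBIC)
cv2.imwrite("pics/both3.png",np.hstack([a,b]))
E
```

```text
time: 9.3
position: [0.499, -0.057, 0.0653]
tool_rot: [2.082, 2.347, 0.006]
ft_force: [8.1, -0.3, -1.7]
grip_width: 0.155
grip_force: 40.0
t 9.3 fix(mm) [ -33.8 -116.9   65.3] shift tool mm [ 1.8 -3.2 -0.7] turn [ 0.31  0.04 -0.17] F [ 8.1 -0.3 -1.7] w 0.1549328896499671 40.00765506410971 q7 0.09
```

View pics/both3.png

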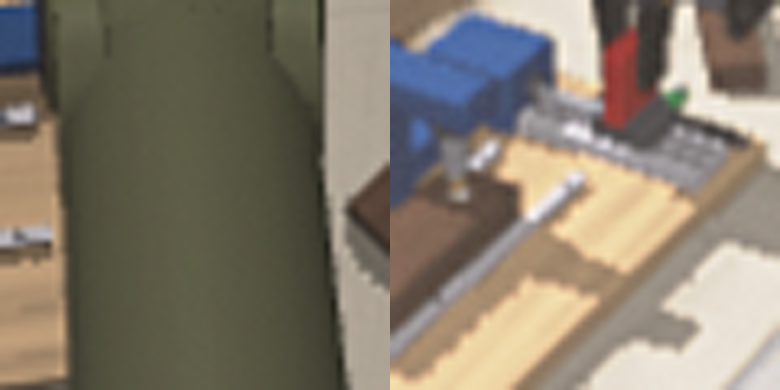

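The scene half shows the stylus lowered onto the spot. The arm hides the pointer from above and the grip hides it from the side, so I'll refine the pull distance from the first pictures and their depth.

Run:
```python
from h import *
p=np.load("p.npy");im=cv2.imread("pics/top0.png").astype(int);d=np.load("top0.npy");i=I["top"]
def X(u,v): return F(p,i["R"].T@(np.linalg.inv(i["intrinsics"])@[u,v,1]*d[v,u]-i["t"]))*1e3
for nm,c in(("ptr",(704,198)),("mark",(735,265)),("slide",(650,300)),("base",(500,370)),("scale",(716,240))):
    u,v=full("top",c).round().astype(int)
    print(nm,u,v,[X(a,b).round(1).tolist() for b in(v-1,v,v+1) for a in(u-1,u,u+1)] if nm in("ptr","mark") else X(u,v).round(1))
g=im[:,:,1]-im[:,:,[0,2]].max(2)
print("green\n",g[180:190,352:362]);print("white\n",im[168:177,346:358].min(2))
# triangulated marker height from both views
u1=full("top",(737,265));s0=cv2.imread("pics/scene0.png").astype(int);gs=(s0[:,:,1]-s0[:,:,[0,2]].max(2))[195:215,305:325].clip(0)
gs[gs<15]=0;yy,xx=np.mgrid[195:215,305:325];us=((gs*xx).sum()/gs.sum(),(gs*yy).sum()/gs.sum());print("scene green",us)
gt=g[178:192,350:364].clip(0);gt[gt<15]=0;yy,xx=np.mgrid[178:192,350:364];ut=((gt*xx).sum()/gt.sum(),(gt*yy).sum()/gt.sum());print("top green",ut)
for z in(.02,.025,.03,.035,.04): print(z,[(F(p,ray(n,u,z))*1e3).round(1).tolist() for n,u in(("top",ut),("scene",us))])
# red grip, left edge shift in scene 0 vs 3
for k in(0,3):
    s=cv2.imread(f"pics/scene{k}.png").astype(int);r=s[:,:,2]-s[:,:,:2].max(2);print(k,"\n",r[200:206,290:322] if k==0 else r[200:210,292:322])
```

```text
ptr 351 172 [[9.6, -146.8, 15.2], [7.5, -149.2, 22.7], [7.6, -152.2, 20.5], [1.9, -144.9, 35.6], [1.1, -147.7, 37.2], [-0.2, -150.3, 41.4], [-1.2, -144.5, 36.2], [-0.5, -147.7, 31.1], [0.8, -151.2, 23.8]]
mark 357 184 [[-31.5, -158.5, 28.2], [-33.1, -160.9, 34.4], [-32.6, -164.1, 30.0], [-34.6, -158.0, 29.2], [-36.3, -160.4, 35.8], [-36.4, -163.4, 34.4], [-37.5, -157.6, 28.5], [-38.2, -160.4, 30.5], [-39.3, -163.0, 33.9]]
slide 342 190 [ -47.2 -115.    29.1]
base 315 202 [-70.1 -32.2  15. ]
scale 353 180 [ -19.3 -151.7   18.3]
green
 [[ -3  -4  -2 -13 -31 -20 -10  -9 -10 -10]
 [ -2  -3  -2 -14 -32 -26  -9  -8 -11 -10]
 [ -1  -3   1   8 -24 -24   7  -5 -10 -11]
 [ -2  -4   8  36  48  20  18  15  -9 -11]
 [ -2  -4   4  46  42   0   2  24  -6 -11]
 [ -2  -4  -4  44  47  28  21  26  -6 -11]
 [ -6  -3  -2  17  12  -3  -3  -4  -9 -10]
 [ -8  -2  -3  -4 -10 -21 -14 -11 -10 -10]
 [-11  -2  -2  -2  -8 -19 -15  -9  -9  -9]
 [-12  -1  -3  -2  -5 -18 -17  -9  -9 -10]]
white
 [[ 55  42  80 108 110 111 112 111 112  99 138 143]
 [ 50  39  82 110 114 110 109 106 111 108 134 142]
 [ 38  30  86 103 10
[... 2106 characters left out ...]
 86  85  68  67  55  45
   38   8 -21 -53 -42 -16   4   9   8  17  16  12]
 [  1   3   2   0  -5  -6  -2  10  10   6  11  83  90  86  71  69  65  48
   19   5 -15 -56 -45  -7   7   7   7   8   8   7]
 [  1   4   3   2   4   2  -1  -4  -7 -10   3  85  89  86  69  65  48  20
    3   4  -1 -21 -12   6   9   7   8   7   7   7]
 [  3   5   3   4   3   3   4   2  -3  -5  17  92  92  88  68  48  20   2
    3   2   3   4   5  12  13  13   9   8   6   8]
 [  3   3   3   3   4   2   2   1   1   1  26  77  86  86  48  18   3   3
    4   5   5   6   5   8   7   9  11  12  14   8]
 [  1   3   1   3   2   1  -1   1   0   2  12  32  49  55  15   1   0   3
    5   6   4   3   4   7   6   4   7   7   6  10]]
```

Run:
```python
from h import *
p=np.load("p.npy");d=np.load("top0.npy");i=I["top"]
def X(u,v): return F(p,i["R"].T@(np.linalg.inv(i["intrinsics"])@[u,v,1]*d[v,u]-i["t"]))*1e3
for nm,us,vs in(("ptr",range(348,352),(172,173)),("mark",range(355,358),(183,184,185)),("scale",(352,353,354),range(176,182)),("slide",range(337,346),range(180,196)),("base",range(300,320),range(196,206)),("griptop",range(335,346),(168,169,170))):
    a=np.array([X(u,v) for u in us for v in vs]);print(nm,a.mean(0).round(1),a.std(0).round(1),(a[:,2].std()/len(a)**.5).round(1))
for v in(172.2,172.4,172.6):
  print(v,[(F(p,ray("top",(350,v),z))*1e3).round(1).tolist() for z in(.025,.03,.035)])
# slide displacement from the red grip's edge (bottom rear-left corner region) in the scene
s=[cv2.imread(f"pics/scene{k}.png").astype(np.float32) for k in(0,3)]
for z in(60,50):
  for k,x0 in((0,0),(1,-35)):
    xs=np.arange(-14,15,2.)+x0;uv=proj("scene",W(p,np.c_[xs,0*xs-93,0*xs+z]/1e3)).astype(np.float32)
    v=cv2.remap(s[k],uv[:,:1],uv[:,1:],cv2.INTER_LINEAR)[:,0];print(z,list(zip(xs.astype(int).tolist(),(v[:,2]-v[:,1]).astype(int).tolist())))
```

```text
ptr [   0.6 -143.3   35.4] [1.5 3.3 2.4] 0.8
mark [ -35.2 -157.8   31.9] [2.5 2.4 3. ] 1.0
scale [ -15.4 -152.1   21.1] [5.1 2.5 2.5] 0.6
slide [ -39.6 -113.    29.9] [13.5  7.7  3.6] 0.3
base [-65.4 -16.9  24.6] [ 21.2  16.9 105.7] 7.5
griptop [   1.  -114.1   92.7] [2.8 8.8 2.8] 0.5
172.2 [[3.7, -145.6, 25.0], [2.6, -145.2, 30.0], [1.4, -144.9, 35.0]]
172.4 [[3.1, -145.5, 25.0], [2.0, -145.1, 30.0], [0.8, -144.8, 35.0]]
172.6 [[2.5, -145.4, 25.0], [1.4, -145.1, 30.0], [0.2, -144.7, 35.0]]
60 [(-14, 32), (-12, 46), (-10, 56), (-8, 64), (-6, 71), (-4, 78), (-2, 82), (0, 84), (2, 81), (4, 76), (6, 61), (8, 36), (10, 16), (12, 8), (14, 2)]
60 [(-49, 51), (-47, 61), (-45, 70), (-43, 78), (-41, 86), (-39, 87), (-37, 89), (-35, 86), (-33, 84), (-31, 52), (-29, 17), (-27, 9), (-25, 6), (-23, 10), (-21, 16)]
50 [(-14, 3), (-12, 3), (-10, 12), (-8, 26), (-6, 41), (-4, 57), (-2, 65), (0, 67), (2, 66), (4, 62), (6, 54), (8, 35), (10, 17), (12, 9), (14, 1)]
50 [(-49, 2), (-47, 8), (-45, 17), (-43, 41), (-41, 65), (-39, 69), (-37, 73), (-35, 74), (-33, 76), (-31, 58), (-29, 31), (-27, 16), (-25, 6), (-23, 2), (-21, 2)]
```

Run:
```python
from h import *
p=np.load("p.npy")
print(proj("scene",W(p,np.array([[x,-150,35] for x in(-33,-35,-37)]+[[0,-150,35],[-35,-143,35]])/1e3)).round(1).tolist())
s=[cv2.imread(f"pics/scene{k}.png") for k in(0,3)]
for a in s: print(a[199:211,303:320].min(2))
def T(k,z0=.02):
    pass
# red grip displacement: match the 0-picture rendered grip patch with ECC translation
def red(a): a=a.astype(np.float32);return (a[:,:,2]-a[:,:,:2].max(2)).clip(0,60)
a,b=map(red,s)
# lower part of the broad left+front faces: rows along bottom edge
q=proj("scene",W(p,np.array([[0,-93,50],[-37,-93,50]])/1e3));print("37mm moves px",(q[1]-q[0]).round(2))
pa=cv2.getRectSubPix(a,(21,11),(298.,203.))
m=cv2.matchTemplate(cv2.resize(b[188:225,280:330],None,fx=8,fy=8,interpolation=cv2.INTER_CUBIC),cv2.resize(a[199:209,292:304],None,fx=8,fy=8,interpolation=cv2.INTER_CUBIC),cv2.TM_SQDIFF_NORMED)
_,_,l,_=cv2.minMaxLoc(m);print("match shift",l[0]/8+280-292,l[1]/8+188-199)
```

```text
[[311.6, 204.0], [312.0, 204.1], [312.5, 204.3], [303.9, 201.5], [311.0, 205.0]]
[[180 209 205 206 208 207 207 208 205 205 204 206 205 210 195 122  82]
 [170 210 207 205 206 207 209 208 207 208 210 206 207 210 204 157  81]
 [147 202 209 208 207 206 206 207 208 210 212 209 208 210 213 191  84]
 [118 189 210 209 208 208 205 205 208 210 211 202 193 209 214 195  87]
 [105 158 183 202 207 206 209 207 205 187 173 152 144 201 212 194 110]
 [ 79  89 115 161 185 180 201 210 197 133  93  83 110 184 212 206 166]
 [ 76  70  74 102 118 120 161 180 165  90  70  85 132 197 212 212 210]
 [ 74  74  86  88  76  86 100  99  98  78  69 100 170 214 214 213 214]
 [ 72  91 119 129 120 124  98  94  88  83  79 100 149 179 185 195 201]
 [101 116 130 131 142 160 134 123 127  95  91  87  85  89 110 137 152]
 [122 137 129 122 125 133 132 141 160 131 122 130 104  90  80  68  67]
 [131 127 123 136 138 123 122 124 133 133 142 160 128 119 132 121  80]]
[[ 56  54  61  56  59  60  55  50  54 103 188 218 217 219 206 130  80]
 [ 58  56  58  56  58  59  52  49  50 108 188 219 218 219 209 162  81]
 [ 57  56  57  57  59  57  51  51  68 136 205 222 217 219 222 197  86]
 [ 61  53  58  57  58  61  52  54 112 193 224 212 199 219 222 201  90]
 [ 64  56  59  55  55  58  56  59 126 198 187 162 151 206 221 201 112]
 [ 53  57  59  59  56  54  56  65  96 131 101  84 114 192 220 210 172]
 [ 60  56  59  57  59  57  65  77  82  91  77  88 137 204 221 220 220]
 [ 69  57  59  57  59  68  76  79  80  86  80 103 175 223 223 221 219]
 [ 63  55  60  57  69  78  81  82  83  83  73  95 154 185 195 206 209]
 [ 60  60  61  68  78  81  82  84  84  81  72  76  77  93 114 144 158]
 [ 70  65  68  81  84  83  84  85  78  78 103 133 100  87  83  67  72]
 [ 88  76  74  77  80  85  84  79  78  89 124 166 134 124 129  90  64]]
37mm moves px [8.76 2.91]
match shift 8.75 3.25
```

The scene's red edge suggests about 37 mm of travel against 34.8 mm from the TCP, so I need a direct view. I'll lean the hand left about the grip while keeping hold, so the overhead camera can see pointer and marker side by side.

```bash
python3 -m handwheel '[[0,-0.00166,0,-0.0001,0,-5,0],[0,-0.00166,0,-0.0001,0,-5,0],[0,-0.00166,0,-0.0001,0,-5,0],[0,-0.00166,0,-0.0001,0,-5,0],[0,-0.00166,0,-0.0001,0,-5,0],[0,0,0,0,0,0,0],[0,0,0,0,0,0,0]]'; python3 rel.py -37 -115 66
python3 - <<'E'
from h import *
t,_=ctrl.get_image("top");cv2.imwrite("pics/top4.png",t)
s,_=ctrl.get_image("scene");cv2.imwrite("pics/scene4.png",s)
a=cv2.resize(t[155:205,325:375],None,fx=8,fy=8,interpolation=cv2.INTER_CUBIC)
b=cv2.resize(s[180:230,280:330],None,fx=8,fy=8,interpolation=cv2.INTER_CUBIC)
cv2.imwrite("pics/both4.png",np.hstack([a,b]))
E
```

```text
time: 10.28
position: [0.5004, -0.0631, 0.0671]
tool_rot: [1.845, 2.085, -0.402]
ft_force: [7.7, 1.8, -0.4]
grip_width: 0.15
grip_force: 40.0
t 10.28 fix(mm) [ -33.2 -123.1   67.1] shift tool mm [ 7.8 -3.8 -2.4] turn [ 3.100e-01  2.493e+01 -1.000e-02] F [ 7.7  1.8 -0.4] w 0.1500539929389037 39.99568613944575 q7 -0.49
```

View pics/both4.png

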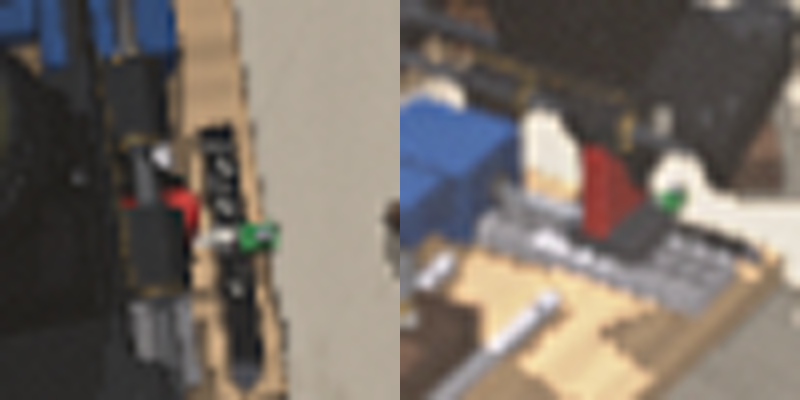

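The top half shows the pointer at (218,238) next to the marker at (258,236), so they are nearly level. I'll measure the difference.

Run:
```python
from h import *
p=np.load("p.npy");i=I["top"]
fr=[ctrl.get_image("top") for _ in range(6)]
t=np.mean([f[0] for f in fr],0);d=np.median([f[1] for f in fr],0)
print(t[181:189,347:356].min(2).astype(int))
g=t[:,:,1]-t[:,:,[0,2]].max(2);print(g[181:189,353:361].astype(int))
def X(u,v): return F(p,i["R"].T@(np.linalg.inv(i["intrinsics"])@[u,v,1]*d[v,u]-i["t"]))*1e3
print("ptr z");print(np.array([[X(u,v)[2] for u in range(348,355)] for v in range(182,188)]).round(0))
print("mk z");print(np.array([[X(u,v)[2] for u in range(354,361)] for v in range(181,188)]).round(0))
for v in(184.0,184.5,185.0): print("ptr",v,[(F(p,ray("top",(352,v),z))*1e3).round(1)[0] for z in(.03,.035)])
```

```text
[[ 38  52  41 102  59  61 102  58  64]
 [ 30  43  38 123  74  41  32  44  47]
 [ 34  33  44 126 106 110 106  84  61]
 [ 36  30  81 152 151 180 191 110  66]
 [ 36  29 135 159 124 105 106  59  60]
 [ 37  27 101 118  82  65  67  45  39]
 [ 37  34  77 119  89  46  36  41  37]
 [ 37  46 119 129 106  55  36  48  53]]
[[ -3  -2 -15 -34 -27  -9  -9 -11]
 [ -2   2   9 -25 -25   7  -5 -11]
 [ -4   7  38  52  21  19  16  -9]
 [ -7   2  49  46   0   1  25  -6]
 [ -4  -2  48  51  30  20  28  -5]
 [ -2  -1  19  14  -1  -2  -4 -10]
 [ -1  -2  -3 -11 -22 -15 -10 -11]
 [  0  -1  -1  -8 -20 -16 -10  -9]]
ptr z
[[ 90.  87.  16.  20.  24.  20.  24.]
 [ 90.  88.  16.  21.  22.  20.  20.]
 [ 79.  72.  34.  33.  36.  33.  20.]
 [ 71.  34.  37.  35.  35.  22.  22.]
 [ 79.  17.  18.  21.  21.  22.  22.]
 [153.  15.  18.  17.  20.  19.  21.]]
mk z
[[20. 21. 21. 15.  1.  0. -3.]
 [24. 20. 16. 17.  1. -3. -1.]
 [20. 31. 30. 34. 33. -3.  1.]
 [20. 32. 30. 34. 34. 33. -2.]
 [22. 34. 31. 32. 29. 33.  1.]
 [22. 29. 30. 27. 24. -1.  0.]
 [21. 21. 17. 16. 17. -3.  1.]]
ptr 184.0 [np.float64(-33.3), np.float64(-34.3)]
ptr 184.5 [np.float64(-34.8), np.float64(-35.8)]
ptr 185.0 [np.float64(-36.3), np.float64(-37.3)]
```

```bash
python3 - <<'E'
from h import *
p=np.load("p.npy")
x=lambda u,v,z:(F(p,ray("top",(u,v),z))*1e3).round(1)[:2]
print("mark via far edge",x(355,182.15,.0315)-[5,0],x(356,182.45,.0315)-[5,0],"centroid",x(355.5,184.1,.0315))
print("ptr",x(352,184.0,.035),x(353,184.0,.035),x(351,184.35,.035))
E
python3 rel.py -37 -115 66
```

```text
mark via far edge [ -34.3 -155.6] [ -35.5 -158.4] centroid [ -35.2 -156.3]
ptr [ -34.3 -146. ] [ -34.7 -148.8] [ -35.  -142.9]
t 10.68 fix(mm) [ -33.3 -123.1   67.1] shift tool mm [ 7.8 -3.8 -2.4] turn [ 0.32 24.9  -0.03] F [ 7.6  2.4 -1. ] w 0.15986497769448144 39.996970631182194 q7 -0.49
```

```bash
python3 -m handwheel '[[0,0,-0.0005,0,0,0,0],[0,0,0,0,0,0,0],[0,0,0,0,0,0,0],[0,0,0,0,0,0,0]]'
python3 - <<'E'
from h import *
t,_=ctrl.get_image("top");print(t[181:189,347:356].min(2))
s,_=ctrl.get_image("scene");c=cv2.resize(s[200:260,250:310],None,fx=8,fy=8,interpolation=cv2.INTER_CUBIC);cv2.imwrite("pics/s5.png",c)
E
```

```text
time: 11.18
position: [0.5, -0.0632, 0.0671]
tool_rot: [1.845, 2.085, -0.401]
ft_force: [6.8, 2.5, -1.6]
grip_width: 0.159
grip_force: 40.0
[[ 41  54  40 102  59  61 102  58  64]
 [ 29  45  39 124  75  41  34  44  48]
 [ 34  35  46 127  97  93 103  84  61]
 [ 37  31  66 158 136 146 185 111  66]
 [ 38  32  93 177 162 125 109  73  64]
 [ 37  29  80 115  82  64  65  45  41]
 [ 37  36  78 120  90  46  37  40  39]
 [ 38  46 119 129 106  56  36  49  54]]
```

View pics/s5.png

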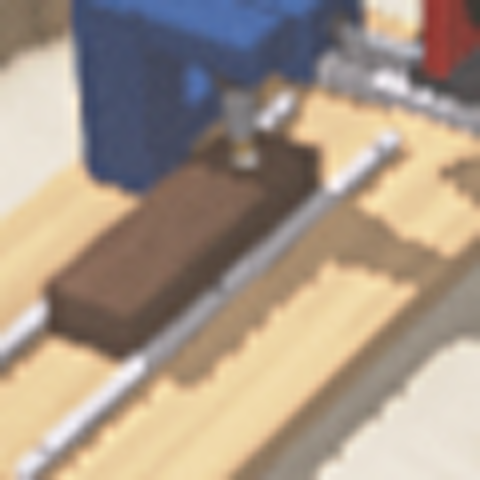

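The stylus stands on the spot at (244,158), the pointer is level with the marker and the grip is still held, so I'll hand it in.

```bash
python3 -c "
from bench import ctrl
print(ctrl.close_job())"
```

```text
the job is handed in; nothing more can be done
None
```

I handed the job in at about 11 s, still holding the grip: the block's spot is under the lowered stylus to about 1 mm, and the pointer is level with the green marker to about 1 mm, both as measured in the camera images.

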